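# Shut the battery drawer and hold the tester on the test contact

## Task

The cells are loaded in the grey battery box: first push its blue battery drawer fully shut, then take the orange pen tester out of the green egg cup and hold it upright, tip down, on the red-ringed brass contact on top of the box, pressing the springy contact gently to about half of its travel, never hard down to its stop. Finish while still holding the tester there, steady, with nothing of the robot but the tester touching the box; do not let go. Leave the torch, hairbrush, tray and tweezer alone.

Things in the scene. Friction and masses are not known exactly. Their poses are not given: they have to be found in the camera images.
- battery_box: Grey plastic battery box fixed to the chest top, 170 x 150 mm and 95 mm high. Origin: centre of its underside; its x axis points from the drawer side to the back, z up. The blue drawer opens on its -x side. The top is flat and rigid; only the test contact stands up from it.
- battery_drawer (a joint): Blue battery drawer with three yellow cells. Value in m: 0 = fully shut, 0.06 = fully out; it slides straight out along the box's -x axis, stays where it is left and moves against about 2 N of friction (more when pushed faster). Stops rigidly at 0. Up to 3 mm out counts as shut.
- drawer_front (a point): Point on the outer face of the drawer front, on its middle, 65 mm above the chest top; it moves with the drawer. The front is a flat upright panel 128 mm wide, reaching from 11 to 83 mm height, facing the box's -x; when shut its face is flush with the housing's -x face.
- test_contact (a joint): Spring travel of the brass test contact, in m: 0 = up, 0.008 = hard down on its stop. It goes straight down; the push needed is 1 N plus 1 N per mm (5 N at half travel, 9 N at the stop).
- contact_top (a point): Centre of the flat top of the brass test contact (18 mm diameter, standing 12 mm above the box top, so 107 mm above the chest top when up), in a flat red ring of 32 mm diameter. It lies at x = 20 mm, y = 30 mm of the box's frame and moves down with the contact.
- egg_cup: Green plastic egg cup stuck to the chest top, 54 mm diameter, 60 mm high, filled with a cork that has an upright blind hole of 18 mm diameter, its floor 15 mm above the chest top. Origin: centre of its underside.
- tester: Loose pen tester, about 45 g, standing tip down in the egg cup's hole (it may lean up to 4 degrees). Orange round handle, 16 mm diameter, from 12 to 120 mm above the tip end, black band near the top; steel tip 6 mm diameter, 12 mm long. Origin: the very end of the tip; z along the pen to its top end. In the cup its top end is 135 mm above the chest top.
- tester_tip (a point): The very end of the tester's steel tip (same point as its origin).
- tester_grip (a point): Point on the tester's axis 85 mm above the tip end: a good place to grip from above (35 mm below its top end, 40 mm above the cup's rim).
- torch: Bystander: black battery torch with a red rubber button, 160 mm long, 44 mm thick, lying. Origin under its middle.
- hairbrush: Bystander: wooden hairbrush, 205 mm long, 55 mm wide, 27 mm high, lying bristles down. Origin under its middle.
- tray: Bystander: shallow aluminium tray, 160 x 220 x 18 mm. Origin: centre of its underside.
- tweezer: Bystander: steel tweezer, 95 mm long, lying in the tray. Origin under its middle.
Mind the look-alikes: they are no part of the job. Of the things that look like the tester, the smaller one is meant.

How it is judged:
By the outcome, as a careful person would: the job done as asked, in the order asked, and still so for the second after the job is handed in, while the arm keeps its last pose, push and grip.
It also fails if it takes over 64 s, if anything falls off the work surface, if the arm or the gripper's body presses on something with over 40 N, if the wrist force passes 120 N, or if a joint passes its speed limit or range.

## Robot

A 6-joint arm with a two-finger parallel gripper is mounted at the origin on the work surface. World frame = base frame: x ahead of the robot, y to its left, z up, the work surface at z = 0. Lengths are in m, angles in rad, forces in N, time in s.
With the tool pointing down it reaches from about 0.375 to 0.975 m from the base axis. Payload 3.8 kg.
Tool frame: the origin (TCP) lies at the very end of the fingers, on their centre line; the grasp point (between the pads) lies 19 mm behind it; z points along the fingers, y is the line along which they close (so a half turn about z gives the same grasp; the last joint's range is limited). The gripper opens to 85 mm and grips with 20 to 120 N. Pads are 22 mm wide; open, the fingers measure 114 mm over their backs; the gripper's body (76 mm by 85 mm) begins 54 mm behind the grasp point. The pads swing forward as they close: fully open they stand 13 mm farther back than shut.
Start: joints at [-1.205, 0.264, 1.604, -0, 1.274, -0.037], TCP at [0.265, -0.621, 0.231] pointing down, gripper open.
Joint ranges: [-2.63, 2.63], [-0.94, 2.18], [0.31, 2.57], [-1.31, 4.45], [0, 2.66], [-2.55, 2.55]. Speed limits (rad/s): [2.57, 2.57, 3.14, 3.14, 3.14, 3.14].

## Interface

Orientations are given as a rotation vector (axis times angle).
In Python, from workcell import bot, vision gives the robot as it stands. The module is installed in compiled form; this text tells all that it offers.
- The arm moves only by the tool play_rows, never from a script. Its argument "moves" is a list that holds one entry, the list of rows, each a list of 7 numbers: the turn, a rotation vector about the tool's x, y, z as a fraction of full scale, then the shift along the tool's x, y, z as a fraction of full scale, then the finger opening in mm, from 0 to 85.4. In form: [[[ax, ay, az, x, y, z, jaw], ...]]. A call has 1 to 5 rows; each row shifts and turns the commanded pose from where the row before left it, along the tool's axes as they then stand; what a row does not reach is not made up. Full scale, the value 1, is 0.1 m for a shift and 0.5 rad for a turn. A row lasts 1/12 s, in which the tool goes at most 41.7 mm and 7.16 degrees, less where a joint would pass 70% of its speed; a pose out of reach is approached as far as the arm can. A call with a number of a shift or a turn outside -1 to 1 is refused whole. A call with a gripper value outside its range is refused whole. The fingers move at their own pace and stop on an object; "newtons" is the grip in N (left out, the last holds). Time passes only in rows, so rows that do not move let the fingers close. It gives the time, the measured TCP pose, the force, the opening and the grip force at its end, in the units of the state.
- bot.read_state(): the state, without advancing time (a new reading comes with each control period).
- vision.read_camera(name): name is "scene" or "side" or "wrist"; returns a dict with "image" (384x512x3 uint8, red, green, blue), "depth" (384x512 float32, m along the optical axis (not along the pixel's ray), 0 where there is no reading), "K" (3x3 intrinsics, pixels), "dist" ([k1, k2, p1, p2, k3] as OpenCV has them; the pictures are not rectified), "R" (3x3) and "t" (3): a world point X has camera coordinates R X + t. Camera axes: x right, y down, z forward; pixel columns grow to the right and rows downward; lengths in m; the calibration is good to about 2 mm. A picture is of the moment at which its call begins.
- bot.finish_job(): hands the job in; it is judged then, once.
The state is a dict: "time": time; "q": joint angles; "joint_vel": joint speeds; "joint_torque": joint torques, N m; "tool_pos": TCP position; "tcp_rot": TCP orientation; "wrist_force": force on the tool from outside, world axes, zero at the start; "torque": the same for the moment, N m; "width": opening from 0.0 (shut) to 1.0 (fully open); "grip_force": force on a finger pad.
Only numpy, scipy, OpenCV 4.12 (cv2) and the standard library are available. Lean on these libraries where they do the work, as an engineer would, in place of code of your own. Each camera call takes 0.05 s, during which the arm holds its last target. There are 200 camera calls.

## Working session

There is one attempt and no reset: what is moved stays moved. The work goes in short steps, Python scripts to look and compute and a tool call to move; the robot and the scene stay as the last step left them, time stands still between calls to the robot, and variables do not carry over. Pictures are saved under pics/ and viewed, at most 10 in all, crops included, and the job is handed in when it is done.

Besides the shell and the picture viewer there is one more tool, called after "Call:" as name([rows], argument=value, ...), one row to a line, values as JSON. play_rows: Moves the arm, as the interface text tells. Its arguments: {"type":"object","properties":{"moves":{"type":"array","items":{"type":"array","items":{"type":"array","items":{"type":"number"}}}},"newtons":{"type":"number"}},"required":["moves"]}

```bash
mkdir -p pics; cat > h.py <<'E'
import numpy as np, cv2
from scipy.spatial.transform import Rotation as Ro
from workcell import bot, vision
def cam(n):
    c=vision.read_camera(n); h,w=c["depth"].shape
    uv=np.stack(np.meshgrid(np.arange(w),np.arange(h)),-1).reshape(-1,1,2).astype(float)
    n_=cv2.undistortPoints(uv,np.array(c["K"]),np.array(c["dist"])).reshape(h,w,2)
    d=c["depth"]; P=np.dstack([n_*d[...,None],d])
    c["W"]=(P-np.array(c["t"]))@np.array(c["R"]); c["W"][d==0]=np.nan
    return c
def save(c,f,box=None,s=1):
    im=c["image"][...,::-1]
    if box: im=im[box[1]:box[3],box[0]:box[2]]
    cv2.imwrite("pics/"+f,cv2.resize(im,None,fx=s,fy=s,interpolation=cv2.INTER_CUBIC))
E
python3 - <<'E'
from h import *
for n in ("scene","side"):
    c=cam(n); save(c,n+"0.png"); np.save(n+"W.npy",c["W"]); print(n, -np.array(c["R"]).T@c["t"])
s=bot.read_state(); print(s["time"],s["tool_pos"],s["tcp_rot"],s["width"],s["wrist_force"])
E
```

```text
scene [1.23553877 0.34901601 1.23314048]
side [ 0.20666331 -0.86275499  0.76278995]
0.1 [ 0.26435602 -0.6203438   0.2300534 ] [-3.07606973e+00 -6.28019000e-01  5.19801638e-04] 0.9997895683073993 [ 0.01495767  0.48494143 -0.36623637]
```

View pics/scene0.png

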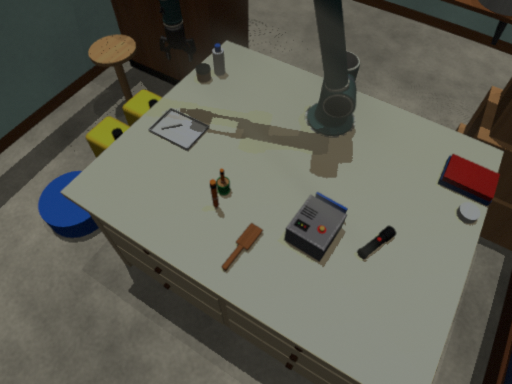

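View pics/side0.png

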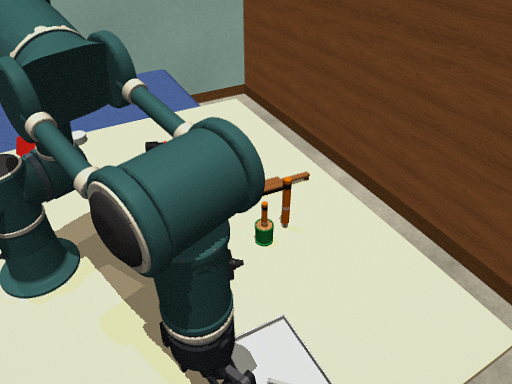

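Scene: the box is at (316,226) with its blue drawer at (331,203), towards the robot, and the red-ringed contact at (322,229). There are two tester candidates: the small pen in the green cup at (223,180), and a taller orange stick at (213,194) standing free beside it. The small one in the cup fits the description. I'll confirm this with a crop and measurements.

```bash
python3 - <<'E'
from h import *
c=cam("scene"); W=c["W"]; im=c["image"].astype(int); r,g,b=im[...,0],im[...,1],im[...,2]
a=c["image"][155:275,200:360,::-1]
cv2.imwrite("pics/crop1.png",cv2.resize(a,None,fx=5,fy=5,interpolation=cv2.INTER_CUBIC))
reg=np.zeros(r.shape,bool); reg[185:265,275:355]=1
def st(n,m): 
    p=W[m]; p=p[~np.isnan(p[:,0])]; print(n,len(p),np.round(np.median(p,0),4),np.round(p.min(0),3),np.round(p.max(0),3)); return p
top=st("top",reg&(abs(W[...,2]-.095)<.006)&~((b>r+25)))
rc=cv2.minAreaRect((top[:,:2]*1000).astype(np.float32)); print(rc)
bl=st("blue",reg&(b>r+40)&(W[...,2]>.02))
print(cv2.minAreaRect((bl[:,:2]*1000).astype(np.float32)))
hi=st("contact red/brass",reg&(r>b+50)&(r>110)&(W[...,2]>.08))
br=st("contact high",reg&(W[...,2]>.102)&(W[...,2]<.115))
reg2=np.zeros(r.shape,bool); reg2[160:215,200:240]=1
st("cup green",reg2&(g>r+20)&(W[...,2]>.01))
for x0,x1 in((205,218),(218,232)):
    m=reg2.copy(); m[:,:x0]=0;m[:,x1:]=0
    for z in (.02,.06,.08,.1,.12,.135,.15,.165,.18):
        mm=m&(abs(W[...,2]-z)<.008)
        if mm.sum(): st((x0,z),mm)
E
```

```text
top 1726 [0.58   0.2059 0.0934] [0.489 0.127 0.089] [0.665 0.283 0.101]
((577.9181518554688, 203.71762084960938), (151.3805694580078, 173.91139221191406), 86.5755844116211)
blue 70 [0.4634 0.2143 0.0808] [0.455 0.149 0.075] [0.473 0.271 0.086]
((460.95355224609375, 210.3031463623047), (122.94298553466797, 14.242115020751953), 85.10777282714844)
contact red/brass 39 [0.5955 0.233  0.0966] [0.58  0.218 0.09 ] [0.609 0.247 0.109]
contact high 19 [0.5996 0.2315 0.105 ] [0.591 0.175 0.102] [0.609 0.24  0.109]
cup green 29 [ 0.6132 -0.1718  0.0246] [ 0.593 -0.196  0.014] [ 0.619 -0.158  0.059]
(205, 0.02) 7 [ 0.6818 -0.1574  0.0212] [ 0.679 -0.165  0.014] [ 0.684 -0.153  0.028]
(205, 0.06) 20 [ 0.6793 -0.1606  0.0589] [ 0.597 -0.208  0.052] [ 0.685 -0.152  0.066]
(205, 0.08) 16 [ 0.6811 -0.1563  0.0792] [ 0.672 -0.168  0.073] [ 0.685 -0.151  0.086]
(205, 0.1) 17 [ 0.6794 -0.1556  0.1005] [ 0.668 -0.166  0.093] [ 0.685 -0.151  0.108]
(205, 0.12) 19 [ 0.6803 -0.1577  0.1188] [ 0.669 -0.169  0.112] [ 0.684 -0.151  0.128]
(205, 0.135) 14 [ 0.6814 -0.1562  0.1356] [ 0.672 -0.167  0.127] [ 0.683 -0.151  0.143]
(205, 0.15) 15 [ 0.6801 -0.1555  0.1511] [ 0.67  -0.169  0.143] [ 0.684 -0.151  0.156]
(205, 0.165) 38 [ 0.6771 -0.1611  0.1686] [ 0.662 -0.172  0.158] [ 0.685 -0.151  0.173]
(205, 0.18) 8 [ 0.6736 -0.1626  0.1728] [ 0.668 -0.172  0.172] [ 0.678 -0.154  0.174]
(218, 0.02) 24 [ 0.6116 -0.1675  0.0195] [ 0.588 -0.196  0.013] [ 0.676 -0.151  0.026]
(218, 0.06) 102 [ 0.596  -0.1789  0.0567] [ 0.564 -0.209  0.052] [ 0.67  -0.152  0.067]
(218, 0.08) 9 [ 0.5977 -0.1805  0.0804] [ 0.592 -0.187  0.073] [ 0.599 -0.176  0.088]
(218, 0.1) 10 [ 0.5962 -0.1777  0.103 ] [ 0.588 -0.185  0.093] [ 0.599 -0.174  0.108]
(218, 0.12) 13 [ 0.5977 -0.1787  0.1206] [ 0.586 -0.187  0.114] [ 0.601 -0.174  0.127]
(218, 0.135) 14 [ 0.5919 -0.1824  0.1311] [ 0.585 -0.191  0.127] [ 0.598 -0.176  0.134]
```

View pics/crop1.png

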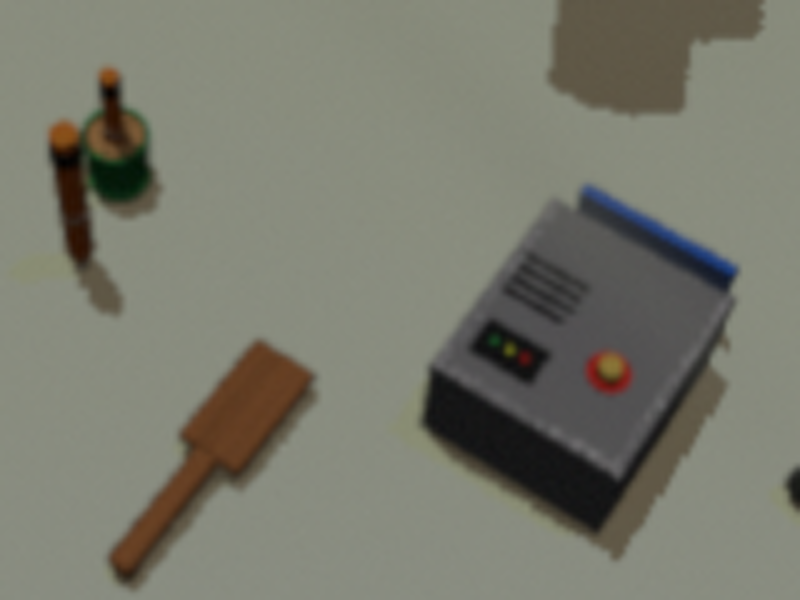

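The crop confirms it. The small pen stands in the green cup, its top at about (222,170) in the image, 131 mm high. The stick at (213,181) is about 172 mm high and bigger, so it's the look-alike. The box rectangle measures 174 x 151 mm, yaw about -3.4°, centre (0.578, 0.204). That predicts the contact at (0.600, 0.232), and I measured (0.600, 0.2315). The drawer is about 39 mm out.

Next I turn the tool to the box yaw and head for the drawer.

Call:
play_rows([
  [[0, 0, 0.185, 0.25, -0.35, 0, 0], [0, 0, 0.185, 0.25, -0.35, 0, 0], [0, 0, 0.185, 0.25, -0.35, 0, 0], [0, 0, 0.185, 0.25, -0.35, 0, 0], [0, 0, 0.185, 0.25, -0.35, 0, 0]],
])

```text
time: 0.57
tool_pos: [0.3451, -0.4288, 0.2308]
tcp_rot: [-3.139, 0.103, 0.001]
wrist_force: [0.5, 0.2, 0.7]
width: 0.298
grip_force: 0.0
```

Call:
play_rows([
  [[0, 0, 0, 0.1, -0.36, 0, 0], [0, 0, 0, 0.1, -0.36, 0, 0], [0, 0, 0, 0.1, -0.36, 0, 0], [0, 0, 0, 0.1, -0.36, 0, 0], [0, 0, 0, 0.1, -0.36, 0, 0]],
])

```text
time: 0.98
tool_pos: [0.4061, -0.2523, 0.2311]
tcp_rot: [-3.14, 0.094, 0.0]
wrist_force: [1.0, -0.8, 1.2]
width: -0.004
grip_force: 0.0
```

Call:
play_rows([
  [[0, 0, 0, -0.02, -0.36, 0, 0], [0, 0, 0, -0.02, -0.36, 0, 0], [0, 0, 0, -0.02, -0.36, 0, 0], [0, 0, 0, -0.02, -0.36, 0, 0], [0, 0, 0, -0.02, -0.36, 0, 0]],
])

```text
time: 1.4
tool_pos: [0.4063, -0.0723, 0.2311]
tcp_rot: [-3.14, 0.094, -0.0]
wrist_force: [0.3, -0.2, 0.2]
width: -0.002
grip_force: 0.0
```

Call:
play_rows([
  [[0, 0, 0, -0.02, -0.36, 0, 0], [0, 0, 0, -0.02, -0.36, 0, 0], [0, 0, 0, -0.02, -0.36, 0, 0], [0, 0, 0, -0.02, -0.36, 0, 0], [0, 0, 0, -0.04, -0.36, 0, 0]],
])

```text
time: 1.82
tool_pos: [0.4052, 0.1082, 0.2313]
tcp_rot: [-3.14, 0.094, -0.001]
wrist_force: [0.5, -0.1, 0.3]
width: -0.001
grip_force: 0.0
```

Call:
play_rows([
  [[0, 0, 0, -0.04, -0.36, 0, 0], [0, 0, 0, -0.04, -0.36, 0, 0], [0, 0, 0, -0.02, -0.18, 0, 0], [0, 0, 0, 0, 0, 0, 0], [0, 0, 0, 0, 0, 0, 0]],
])

```text
time: 2.23
tool_pos: [0.4006, 0.1974, 0.2309]
tcp_rot: [3.14, -0.089, -0.001]
wrist_force: [-0.0, -0.3, 0.6]
width: -0.001
grip_force: 0.0
```

```bash
python3 - <<'E'
from h import *
c=cam("wrist"); save(c,"wrist1.png"); s=bot.read_state(); print(s["tool_pos"],s["wrist_force"])
W=c["W"];im=c["image"].astype(int);r,b=im[...,0],im[...,2]
m=(b>r+40)&(W[...,2]>.02)&(W[...,2]<.09)&(W[...,0]<.6);p=W[m];print(len(p),np.round(np.percentile(p,[1,50,99],axis=0),4))
p2=p[p[:,2]>.07];print(len(p2),cv2.minAreaRect((p2[:,:2]*1000).astype(np.float32)))
E
```

```text
[0.40071009 0.19659128 0.23093976] [-0.13993447 -0.52401139 -0.83958619]
1820 [[0.4539 0.147  0.0285]
 [0.4614 0.2097 0.0826]
 [0.4906 0.27   0.0845]]
1472 ((470.90643310546875, 208.112060546875), (126.94819641113281, 32.27206802368164), 88.3109130859375)
```

Call:
play_rows([
  [[0, 0, 0, 0, -0.175, 0.36, 0], [0, 0, 0, 0, 0, 0.36, 0], [0, 0, 0, 0, 0, 0.36, 0], [0, 0, 0, 0, 0, 0.36, 0], [0, 0, 0, 0, 0, 0.36, 0]],
])

```text
time: 2.7
tool_pos: [0.4024, 0.2128, 0.0501]
tcp_rot: [-3.14, 0.097, -0.002]
wrist_force: [0.0, 1.4, -0.1]
width: 0.004
grip_force: 0.0
```

Call:
play_rows([
  [[0, 0, 0, 0.1, 0, 0, 0], [0, 0, 0, 0.1, 0, 0, 0], [0, 0, 0, 0.06, 0, 0, 0], [0, 0, 0, 0.06, 0, 0, 0], [0, 0, 0, 0.06, 0, 0, 0]],
])

```text
time: 3.12
tool_pos: [0.4436, 0.2127, 0.0542]
tcp_rot: [-3.138, 0.095, -0.008]
wrist_force: [0.2, -0.2, 0.2]
width: 0.003
grip_force: 0.0
```

Call:
play_rows([
  [[0, 0, 0, 0.06, 0, 0, 0], [0, 0, 0, 0.06, 0, 0, 0], [0, 0, 0, 0.06, 0, 0, 0], [0, 0, 0, 0.06, 0, 0, 0], [0, 0, 0, 0.06, 0, 0, 0]],
])

```text
time: 3.53
tool_pos: [0.4703, 0.2104, 0.0514]
tcp_rot: [-3.14, 0.093, 0.0]
wrist_force: [-2.3, 0.9, 2.7]
width: 0.002
grip_force: 1.4
```

Call:
play_rows([
  [[0, 0, 0, 0.03, 0, 0, 0], [0, 0, 0, 0.03, 0, 0, 0], [0, 0, 0, 0.02, 0, 0, 0], [0, 0, 0, 0.02, 0, 0, 0], [0, 0, 0, 0, 0, 0, 0]],
])

```text
time: 3.95
tool_pos: [0.4737, 0.2087, 0.0489]
tcp_rot: [3.137, -0.094, -0.021]
wrist_force: [-15.3, 1.8, 4.7]
width: 0.001
grip_force: 0.0
```

```bash
python3 - <<'E'
from h import *
s=bot.read_state(); print(s["tool_pos"],s["wrist_force"])
c=cam("scene"); save(c,"push.png",(280,180,360,265),6)
W=c["W"];im=c["image"].astype(int);r,b=im[...,0],im[...,2]
m=(b>r+40)&(W[...,2]>.06)&(W[...,2]<.09);m[:,:275]=0;m[:,355:]=0;m[:180]=0;m[265:]=0
p=W[m];print(len(p),np.round(p[::6],3))
E
```

```text
[0.47370595 0.20868321 0.04892377] [-15.32928514   1.8026677    4.74145878]
0 []
```

View pics/push.png

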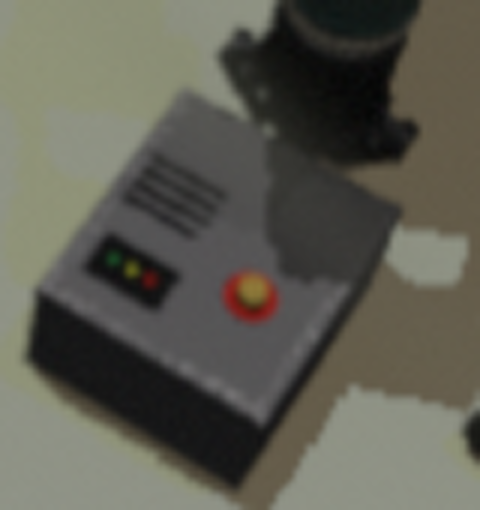

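The drawer looks flush: no blue shows beyond the edge of the top, and the push has risen to 15 N against the stop. Next I back off, lift, and verify.

Call:
play_rows([
  [[0, 0, 0, -0.2, 0, 0, 0], [0, 0, 0, -0.35, 0, 0, 0], [0, 0, 0, 0, 0, -0.4, 0], [0, 0, 0, 0, 0, -0.4, 0], [0, 0, 0, 0, 0, -0.4, 0]],
])

```text
time: 4.42
tool_pos: [0.423, 0.212, 0.1706]
tcp_rot: [3.138, -0.092, -0.005]
wrist_force: [1.4, 1.2, 0.4]
width: 0.003
grip_force: 0.0
```

Call:
play_rows([
  [[0, 0, 0, -0.2, 0, -0.4, 0], [0, 0, 0, 0, 0, -0.3, 0], [0, 0, 0, 0, 0, 0, 0], [0, 0, 0, 0, 0, 0, 0]],
])

```text
time: 4.75
tool_pos: [0.4085, 0.2148, 0.2415]
tcp_rot: [-3.138, 0.093, -0.01]
wrist_force: [-0.4, -0.3, -0.6]
width: -0.004
grip_force: 0.0
```

```bash
python3 - <<'E'
from h import *
s=bot.read_state(); print(s["tool_pos"],s["wrist_force"])
c=cam("wrist"); save(c,"wrist2.png")
W=c["W"];im=c["image"].astype(int);r,b=im[...,0],im[...,2]
m=(b>r+40)&(W[...,2]>.015)&(W[...,2]<.085)
p=W[m];print(len(p),p.size and np.round(np.percentile(p,[1,50,99],axis=0),4))
m=(abs(W[...,2]-.0945)<.003)&(abs(W[...,1]-.205)<.05);p=W[m];print("housing",len(p),np.round(np.percentile(p,[1,50,99],axis=0),4))
E
```

```text
[0.40854947 0.2147961  0.24146163] [-0.3828304  -0.33319905 -0.56773561]
377 [[0.4836 0.1462 0.0804]
 [0.4873 0.2108 0.0825]
 [0.4914 0.2686 0.0846]]
housing 11018 [[0.4881 0.156  0.0931]
 [0.5283 0.2051 0.0949]
 [0.5648 0.254  0.0969]]
```

View pics/wrist2.png

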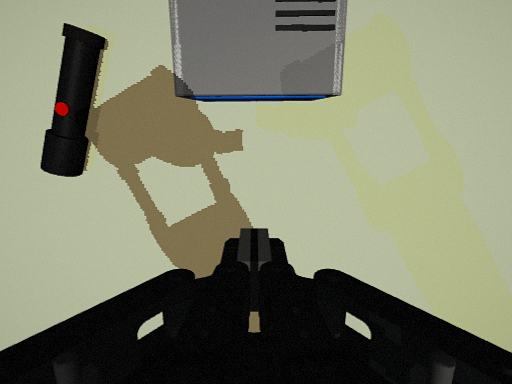

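```bash
python3 - <<'E'
from h import *
c=cam("wrist"); R=np.array(c["R"]);t=np.array(c["t"]);C=-R.T@t;print("cam",C, "axis",R[2])
im=c["image"].astype(int);
for u in (210,240,270,300):
    print(u,[tuple(im[v,u]) for v in range(92,106)])
    print("  x,z",[tuple(np.round(c["W"][v,u][[0,2]]*1000,1)) for v in range(92,106)])
def ray(u,v,z):
    n=cv2.undistortPoints(np.array([[[u,v]]],float),np.array(c["K"]),np.array(c["dist"])).ravel()
    d=R.T@np.r_[n,1]; return C+d*(z-C[2])/d[2]
for v in range(94,104): print(v,np.round([ray(258,v,z)[0]*1000 for z in(.095,.083,.011)],1))
E
```

```text
cam [0.47410266 0.21066869 0.38186183] axis [-0.26067992  0.0157535  -0.96529674]
210 [(np.int64(80), np.int64(82), np.int64(78)), (np.int64(37), np.int64(37), np.int64(52)), (np.int64(20), np.int64(90), np.int64(200)), (np.int64(13), np.int64(70), np.int64(165)), (np.int64(6), np.int64(48), np.int64(119)), (np.int64(2), np.int64(8), np.int64(30)), (np.int64(10), np.int64(24), np.int64(41)), (np.int64(92), np.int64(107), np.int64(103)), (np.int64(191), np.int64(196), np.int64(166)), (np.int64(184), np.int64(190), np.int64(162)), (np.int64(183), np.int64(188), np.int64(160)), (np.int64(183), np.int64(189), np.int64(162)), (np.int64(184), np.int64(190), np.int64(161)), (np.int64(181), np.int64(188), np.int64(159))]
  x,z [(np.float64(491.4), np.float64(93.8)), (np.float64(490.6), np.float64(93.7)), (np.float64(490.2), np.float64(84.4)), (np.float64(489.5), np.float64(81.8)), (np.float64(488.6), np.float64(81.8)), (np.float64(488.1), np.float64(72.3)), (np.float64(488.3), np.float64(45.1)), (np.float64(488.5), np.float64(14.9)), (np.float64(487.9), np.float64(0.9)), (np.float64(486.8), 
[... 3280 characters left out ...]
), (np.float64(485.4), np.float64(81.8)), (np.float64(484.5), np.float64(82.5)), (np.float64(483.7), np.float64(78.9)), (np.float64(483.5), np.float64(54.1)), (np.float64(483.2), np.float64(26.4)), (np.float64(482.8), np.float64(0.1)), (np.float64(481.6), np.float64(-0.4)), (np.float64(480.5), np.float64(-0.5)), (np.float64(479.3), np.float64(1.4)), (np.float64(478.2), np.float64(0.0)), (np.float64(477.0), np.float64(1.1)), (np.float64(475.9), np.float64(-0.7))]
94 [487.1 487.6 490.9]
95 [486.2 486.8 489.8]
96 [485.4 485.9 488.7]
97 [484.5 485.  487.6]
98 [483.7 484.1 486.5]
99 [482.8 483.2 485.4]
100 [482.  482.3 484.3]
101 [481.1 481.4 483.2]
102 [480.3 480.5 482.1]
103 [479.4 479.6 481. ]
```

The housing edge and the drawer face differ by about 2.5–3 mm, which is too close to the limit. I'll push again, a bit higher, slower and firmer.

Call:
play_rows([
  [[0, 0, 0, 0, 0, 0.36, 0], [0, 0, 0, 0, 0, 0.36, 0], [0, 0, 0, 0, 0, 0.36, 0], [0, 0, 0, 0, 0, 0.36, 0], [0, 0, 0, 0, 0, 0.34, 0]],
])

```text
time: 5.27
tool_pos: [0.4043, 0.2128, 0.0565]
tcp_rot: [3.138, -0.094, -0.006]
wrist_force: [0.2, -0.5, -0.2]
width: -0.001
grip_force: 0.0
```

Call:
play_rows([
  [[0, 0, 0, 0.2, 0.02, 0, 0], [0, 0, 0, 0.2, 0, 0, 0], [0, 0, 0, 0.1, 0, 0, 0], [0, 0, 0, 0, 0, 0, 0], [0, 0, 0, 0, 0, 0, 0]],
])

```text
time: 5.68
tool_pos: [0.4558, 0.2087, 0.0597]
tcp_rot: [3.139, -0.095, -0.003]
wrist_force: [-0.8, 0.4, -0.3]
width: 0.001
grip_force: 0.0
```

Call:
play_rows([
  [[0, 0, 0, 0.05, 0, 0, 0], [0, 0, 0, 0.03, 0, 0, 0], [0, 0, 0, 0.03, 0, 0, 0], [0, 0, 0, 0.03, 0, 0, 0], [0, 0, 0, 0.02, 0, 0, 0]],
])

```text
time: 6.1
tool_pos: [0.4726, 0.2083, 0.0609]
tcp_rot: [-3.14, 0.094, -0.001]
wrist_force: [0.9, 1.0, -0.0]
width: -0.001
grip_force: 0.0
```

Call:
play_rows([
  [[0, 0, 0, 0.03, 0, 0, 0], [0, 0, 0, 0.03, 0, 0, 0], [0, 0, 0, 0.03, 0, 0, 0], [0, 0, 0, 0.03, 0, 0, 0], [0, 0, 0, 0.0, 0, 0, 0]],
])

```text
time: 6.52
tool_pos: [0.4763, 0.2076, 0.0598]
tcp_rot: [3.139, -0.096, -0.027]
wrist_force: [-23.8, 3.9, 18.7]
width: -0.002
grip_force: 12.4
```

Call:
play_rows([
  [[0, 0, 0, -0.2, 0, 0, 0], [0, 0, 0, -0.4, 0, 0, 0], [0, 0, 0, 0, 0, -0.4, 0], [0, 0, 0, 0, 0, -0.4, 0], [0, 0, 0, 0, 0, -0.4, 0]],
])

```text
time: 6.93
tool_pos: [0.4212, 0.2099, 0.1793]
tcp_rot: [3.138, -0.092, -0.007]
wrist_force: [2.0, 0.1, 0.5]
width: -0.002
grip_force: 0.0
```

Call:
play_rows([
  [[0, 0, 0, -0.2, 0, -0.4, 0], [0, 0, 0, 0, 0, -0.3, 0], [0, 0, 0, 0, 0, 0, 0], [0, 0, 0, 0, 0, 0, 0]],
])

```text
time: 7.27
tool_pos: [0.4074, 0.2129, 0.2508]
tcp_rot: [-3.137, 0.093, -0.009]
wrist_force: [0.9, -0.4, -0.7]
width: -0.002
grip_force: 0.0
```

```bash
python3 - <<'E'
from h import *
print(bot.read_state()["tool_pos"])
c=cam("wrist"); W=c["W"];im=c["image"].astype(int)
for u in (210,258,300):
  for v in range(80,115):
    if 0<W[v,u,2]<.097 and .012<W[v,u,2] and W[v,u,0]<.495: print(u,v,im[v,u].tolist(),np.round(W[v,u]*1000,1))
top=W[(abs(W[...,2]-.095)<.003)]
print(cv2.minAreaRect((top[:,:2]*1000).astype(np.float32)))
E
```

```text
[0.40737362 0.21290163 0.25079141]
210 90 [114, 113, 111] [494.5 249.2  95.1]
210 91 [113, 114, 110] [493.6 249.4  94. ]
210 92 [118, 118, 115] [492.7 249.4  94.9]
210 93 [102, 98, 93] [491.8 249.5  94.9]
210 94 [76, 73, 71] [490.9 249.5  95.4]
210 95 [6, 24, 51] [490.3 250.3  90.4]
210 96 [0, 7, 37] [490.5 253.3  68.6]
210 97 [0, 11, 38] [490.6 256.4  46.9]
210 98 [35, 45, 61] [490.8 260.1  20.6]
258 87 [119, 117, 115] [494.5 204.7  94.1]
258 88 [121, 119, 117] [493.6 204.8  94.2]
258 89 [117, 120, 115] [492.7 204.8  94.4]
258 90 [117, 117, 113] [491.8 204.9  95.3]
258 91 [119, 117, 114] [491.  204.9  94.1]
258 92 [123, 120, 117] [490.  205.   95.7]
258 93 [90, 91, 85] [489.2 205.   93.8]
258 94 [55, 53, 55] [488.3 205.1  94.9]
258 95 [4, 14, 34] [488.1 204.9  81.2]
258 96 [0, 9, 37] [488.  204.7  60. ]
258 97 [4, 11, 36] [488.  204.5  36.2]
300 84 [110, 109, 107] [494.7 166.1  95.6]
300 85 [105, 103, 102] [493.9 166.   94.8]
300 86 [109, 107, 105] [493.  166.1  95.1]
300 87 [105, 102, 100] [492.2 166.   94.9]
300 88 [108, 108, 104] [491.3 166.   94.4]
300 89 [106, 106, 100] [490.4 166.2  95.9]
300 90 [112, 108, 108] [489.6 165.9  93.5]
300 91 [106, 104, 102] [488.7 166.1  94.5]
300 92 [106, 104, 99] [487.7 166.2  95.7]
300 93 [75, 74, 72] [486.9 166.2  95. ]
300 94 [21, 27, 35] [486.  166.   94.1]
300 95 [0, 9, 32] [485.9 163.4  75.7]
300 96 [0, 11, 32] [485.7 160.3  54. ]
300 97 [20, 26, 39] [485.5 156.7  28.4]
((527.4608764648438, 205.50344848632812), (150.84225463867188, 78.89454650878906), 87.01631164550781)
```

The drawer is flush now: the face and the housing edge are at the same x. I pass over to measure the contact, then go to the cup.

Call:
play_rows([
  [[0, 0, 0, 0.33, 0, 0, 0], [0, 0, 0, 0.33, 0, 0, 0], [0, 0, 0, 0.33, 0, 0, 0], [0, 0, 0, 0, 0, 0, 0], [0, 0, 0, 0, 0, 0, 0]],
])

```text
time: 7.73
tool_pos: [0.5045, 0.2054, 0.2446]
tcp_rot: [3.138, -0.096, -0.008]
wrist_force: [-1.7, 0.4, -0.7]
width: -0.0
grip_force: 0.0
```

```bash
python3 - <<'E'
from h import *
s=bot.read_state();print(s["tool_pos"],s["tcp_rot"])
c=cam("wrist"); W=c["W"];im=c["image"].astype(int);r,g,b=np.moveaxis(im,-1,0)
m=(r>g+80)&(W[...,2]>.085)&(W[...,2]<.12); m2=(W[...,2]>.103)&(W[...,2]<.112)
for k in (m,m2):
    v,u=np.nonzero(k); p=W[k]; print(len(p),u.min(),u.max(),v.min(),v.max(),np.round(p.mean(0),4),np.round(np.percentile(p,[1,99],axis=0),4))
    print(cv2.minEnclosingCircle((p[:,:2]*1000).astype(np.float32)))
E
```

```text
[0.50445138 0.20536927 0.24456439] [ 3.13805319 -0.09623581 -0.00837949]
753 201 281 48 101 [0.5959 0.2282 0.0966] [[0.5795 0.176  0.0945]
 [0.6185 0.2469 0.1007]]
((603.169677734375, 210.45457458496094), 38.80339431762695)
351 207 227 72 93 [0.5944 0.2319 0.1069] [[0.5862 0.2238 0.1045]
 [0.6028 0.2402 0.1087]]
((594.6328735351562, 232.05628967285156), 9.04966926574707)
```

Call:
play_rows([
  [[0, 0, 0, 0.14, 0.36, 0, 0], [0, 0, 0, 0.14, 0.36, 0, 0], [0, 0, 0, 0.14, 0.36, 0, 0], [0, 0, 0, 0.1, 0.36, 0, 85], [0, 0, 0, 0, 0.36, 0, 85]],
])

```text
time: 8.2
tool_pos: [0.5452, 0.0223, 0.2469]
tcp_rot: [3.14, -0.092, -0.001]
wrist_force: [0.1, 0.2, -0.3]
width: 0.275
grip_force: 0.0
```

Call:
play_rows([
  [[0, 0, 0, 0, 0.36, 0, 85], [0, 0, 0, 0, 0.36, 0, 85], [0, 0, 0, 0, 0.36, 0, 85], [0, 0, 0, 0, 0.36, 0, 85], [0, 0, 0, 0, 0.36, 0, 85]],
])

```text
time: 8.62
tool_pos: [0.533, -0.1568, 0.247]
tcp_rot: [-3.139, 0.093, 0.003]
wrist_force: [0.1, 0.5, -0.0]
width: 0.974
grip_force: 0.0
```

Call:
play_rows([
  [[0, 0, 0, 0, 0.2, 0, 85], [0, 0, 0, 0, 0, 0, 85], [0, 0, 0, 0, 0, 0, 85]],
])

```text
time: 8.87
tool_pos: [0.5323, -0.1762, 0.2469]
tcp_rot: [-3.139, 0.097, 0.003]
wrist_force: [-0.7, 0.3, -1.1]
width: 0.995
grip_force: 0.0
```

```bash
python3 - <<'E'
from h import *
s=bot.read_state();print(s["tool_pos"],s["tcp_rot"],s["width"])
c=cam("wrist"); save(c,"wrist3.png"); W=c["W"];im=c["image"].astype(int);r,g,b=np.moveaxis(im,-1,0)
print("cam",-np.array(c["R"]).T@c["t"])
near=(np.hypot(W[...,0]-.592,W[...,1]+.182)<.035)
for z in (.02,.058,.065,.075,.085,.095,.105,.115,.125,.133):
    k=near&(abs(W[...,2]-z)<.005)
    if k.sum()>3:
        v,u=np.nonzero(k);p=W[k];print(z,len(p),(u.min(),u.max(),v.min(),v.max()),np.round(np.median(p,0),4),np.round(np.percentile(p[:,:2],[2,98],axis=0),4).tolist())
E
```

```text
[ 0.53228532 -0.17615019  0.2469116 ] [-3.13885979e+00  9.69605620e-02  2.81632162e-03] 0.9954088427091607
cam [ 0.59974376 -0.17989566  0.38929013]
0.02 5 (np.int64(254), np.int64(261), np.int64(109), np.int64(115)) [ 0.595  -0.1808  0.0159] [[0.5919, -0.1875], [0.5978, -0.1795]]
0.058 1626 (np.int64(237), np.int64(286), np.int64(92), np.int64(143)) [ 0.5912 -0.1862  0.059 ] [[0.5657, -0.2108], [0.6132, -0.1632]]
0.065 254 (np.int64(237), np.int64(286), np.int64(92), np.int64(142)) [ 0.5917 -0.1855  0.0604] [[0.5647, -0.2117], [0.6143, -0.1617]]
0.075 10 (np.int64(254), np.int64(263), np.int64(110), np.int64(117)) [ 0.5961 -0.1832  0.0712] [[0.5911, -0.1885], [0.5974, -0.1793]]
0.125 17 (np.int64(254), np.int64(273), np.int64(111), np.int64(123)) [ 0.5941 -0.1821  0.1268] [[0.5879, -0.1946], [0.597, -0.1791]]
0.133 296 (np.int64(254), np.int64(273), np.int64(111), np.int64(130)) [ 0.5895 -0.187   0.1348] [[0.5826, -0.1939], [0.5963, -0.1801]]
```

View pics/wrist3.png

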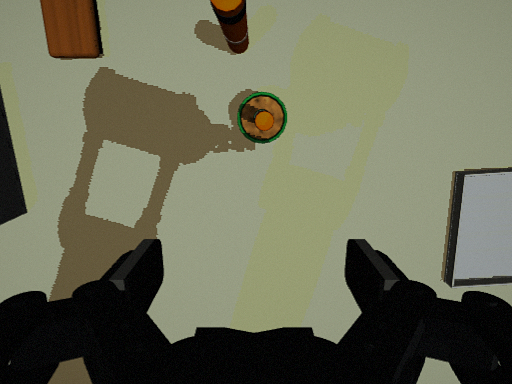

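The wrist picture shows the pen top at (264,121), in the cup at (262,118); the look-alike is at (230,20). Measured, the pen is at (0.5895, -0.187) with its top at z 0.135, which fits. I move above it and partly down, with the jaws partly closed.

Call:
play_rows([
  [[0, 0, 0, 0.29, 0.04, 0, 60], [0, 0, 0, 0.29, 0.035, 0, 60], [0, 0, 0, 0, 0, 0.35, 60], [0, 0, 0, 0, 0, 0.35, 60], [0, 0, 0, 0, 0, 0, 60]],
])

```text
time: 9.33
tool_pos: [0.5864, -0.1831, 0.1696]
tcp_rot: [-3.135, 0.09, 0.021]
wrist_force: [-2.6, 0.6, -1.8]
width: 0.701
grip_force: 0.0
```

```bash
python3 - <<'E'
from h import *
s=bot.read_state();print(s["tool_pos"],s["tcp_rot"],s["width"])
c=cam("wrist"); save(c,"wrist4.png"); W=c["W"]
T=(W-np.array(s["tool_pos"]))@Ro.from_rotvec(s["tcp_rot"]).as_matrix()
k=(abs(W[...,2]-.135)<.004)&(np.hypot(W[...,0]-.592,W[...,1]+.182)<.03); print("pen top tool",k.sum(),T[k].mean(0) if k.any() else 0)
for sg in(-1,1):
    k=(sg*T[...,1]>.008)&(abs(T[...,1])<.06)&(abs(T[...,0])<.03)&(T[...,2]>-.03)&(T[...,2]<.01)
    print(sg,k.sum(), np.round(np.percentile(T[k],[1,50,99],axis=0),4) if k.any() else 0)
E
```

```text
[ 0.58636136 -0.18311671  0.16960778] [-3.13527228  0.08987499  0.02098813] 0.7014004038687937
pen top tool 499 [0.0046125  0.00396399 0.03483291]
-1 1078 [[-0.0099 -0.0438 -0.0299]
 [ 0.0076 -0.0308 -0.0204]
 [ 0.0121 -0.0304 -0.0061]]
1 1057 [[-0.0098  0.0291 -0.0297]
 [ 0.0076  0.0296 -0.0202]
 [ 0.0122  0.0427 -0.006 ]]
```

View pics/wrist4.png

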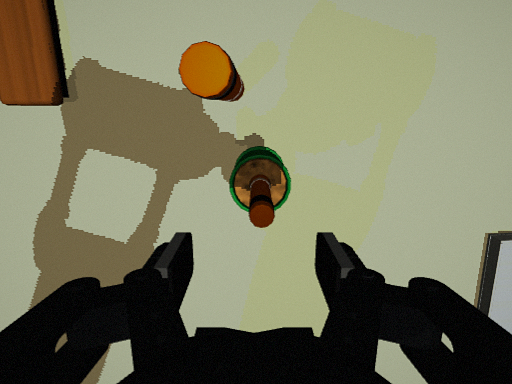

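Call:
play_rows([
  [[0, 0, 0, 0.01, 0.04, 0.25, 60], [0, 0, 0, 0, 0, 0.25, 60], [0, 0, 0, 0, 0, 0, 60], [0, 0, 0, 0, 0, 0, 60]],
])

```text
time: 9.72
tool_pos: [0.5914, -0.1901, 0.1283]
tcp_rot: [-3.139, 0.092, 0.003]
wrist_force: [-0.2, -0.2, 0.3]
width: 0.705
grip_force: 0.0
```

```bash
cat > m.py <<'E'
from h import *
s=bot.read_state();print(s["tool_pos"],s["tcp_rot"],s["width"],s["wrist_force"],s["grip_force"])
c=cam("wrist"); W=c["W"]; im=c["image"].astype(int)
T=(W-np.array(s["tool_pos"]))@Ro.from_rotvec(s["tcp_rot"]).as_matrix()
k=(np.abs(T[...,0])<.02)&(abs(T[...,1])<.02)&(T[...,2]<.05)&(T[...,2]>-.2)&(im[...,0]>im[...,2]+30)
p=T[k];z0=np.percentile(p[:,2],3);q=p[p[:,2]<z0+.003];print("pen top tool",len(p),z0,q.mean(0),np.percentile(q,[2,98],axis=0).round(4).tolist())
for sg in(-1,1):
    k=(sg*T[...,1]>.008)&(abs(T[...,1])<.06)&(abs(T[...,0])<.03)&(T[...,2]>-.03)&(T[...,2]<.01)
    print(sg,k.sum(), np.round(np.percentile(T[k],[1,99],axis=0),4).tolist() if k.any() else 0)
E
python3 m.py
```

```text
[ 0.59139112 -0.1900948   0.12833927] [-3.13948560e+00  9.23604098e-02  2.50125130e-03] 0.7052778163168498 [-0.20155223 -0.19447502  0.27430179] 0.0
pen top tool 1347 -0.007421698154432342 [-0.00133667 -0.00275845 -0.00646324] [[-0.0086, -0.0096, -0.0077], [0.0053, 0.004, -0.005]]
-1 1207 [[-0.0096, -0.0438, -0.0298], [0.0121, -0.0082, 0.0057]]
1 1069 [[-0.0098, 0.0291, -0.0298], [0.0122, 0.0426, -0.006]]
```

Call:
play_rows([
  [[0, 0, 0, -0.025, -0.02, 0.16, 60], [0, 0, 0, 0, 0, 0.16, 60], [0, 0, 0, 0, 0, 0.15, 60], [0, 0, 0, 0, 0, 0, 60], [0, 0, 0, 0, 0, 0, 30]],
], newtons=40)

```text
time: 10.18
tool_pos: [0.5903, -0.189, 0.0825]
tcp_rot: [3.14, -0.093, 0.002]
wrist_force: [-0.4, -0.1, -0.2]
width: 0.577
grip_force: 0.0
```

```bash
python3 m.py
```

```text
[ 0.59033475 -0.18904561  0.08254461] [ 3.13983310e+00 -9.33472360e-02  2.13142262e-03] 0.5770518385195783 [-0.37835652 -0.14276264 -0.23526532] 0.0
pen top tool 5882 -0.05294967642565188 [ 0.00034253 -0.00173825 -0.05221533] [[-0.007, -0.0086, -0.0535], [0.0069, 0.0051, -0.0504]]
-1 1154 [[-0.0097, -0.0385, -0.0298], [0.0121, -0.0082, 0.0039]]
1 1052 [[-0.0099, 0.0238, -0.0298], [0.0121, 0.0373, -0.0038]]
```

Call:
play_rows([
  [[0, 0, 0, -0.005, -0.01, 0, 20], [0, 0, 0, 0, 0, 0, 12], [0, 0, 0, 0, 0, 0, 8], [0, 0, 0, 0, 0, 0, 8], [0, 0, 0, 0, 0, 0, 8]],
], newtons=40)

```text
time: 10.65
tool_pos: [0.5906, -0.1883, 0.0829]
tcp_rot: [3.14, -0.094, 0.005]
wrist_force: [0.3, 0.9, 6.1]
width: 0.178
grip_force: 38.9
```

```bash
python3 m.py
```

```text
[ 0.59056488 -0.18831913  0.08288201] [ 3.13959407 -0.09396855  0.00483183] 0.17842993252762795 [0.29219334 0.86293274 6.05685125] 38.8551789522171
pen top tool 4959 -0.05249687403325039 [ 0.00023415 -0.00054465 -0.05169697] [[-0.0072, -0.0074, -0.053], [0.0068, 0.0064, -0.0499]]
-1 766 [[0.0012, -0.0216, -0.0298], [0.0121, -0.0081, -0.0039]]
1 612 [[0.0071, 0.0081, -0.0297], [0.0122, 0.0204, -0.0045]]
```

Gripped at 16 mm. Lifting straight up.

Call:
play_rows([
  [[0, 0, 0, 0, 0, -0.2, 8], [0, 0, 0, 0, 0, -0.3, 8], [0, 0, 0, 0, 0, -0.4, 8], [0, 0, 0, 0, 0, -0.4, 8], [0, 0, 0, 0, 0, -0.1, 8]],
])

```text
time: 11.12
tool_pos: [0.5928, -0.1894, 0.2291]
tcp_rot: [3.136, -0.094, 0.017]
wrist_force: [0.8, -0.7, 1.0]
width: 0.172
grip_force: 39.6
```

```bash
python3 m.py; python3 - <<'E'
from h import *
s=bot.read_state()
Rm=Ro.from_rotvec(s["tcp_rot"]).as_matrix()
for n in("side","scene"):
    c=cam(n);W=c["W"];im=c["image"].astype(int);r,g,b=np.moveaxis(im,-1,0)
    T=(W-np.array(s["tool_pos"]))@Rm
    k=(np.hypot(T[...,0],T[...,1])<.03)&(T[...,2]>.004)&(T[...,2]<.09)
    v,u=np.nonzero(k);p=T[k]; print(n,len(p))
    if len(p):
        for z in (.01,.025,.04,.055,.07):
            q=p[abs(p[:,2]-z)<.006]; 
            if len(q):print(z,len(q),np.median(q,0).round(4))
        if n=="side": save(c,"side2.png",(max(u.min()-40,0),max(v.min()-60,0),u.max()+40,v.max()+40),4)
E
```

```text
[ 0.59275833 -0.18942381  0.22911506] [ 3.13634258 -0.093754    0.01745192] 0.17167760787162237 [ 0.84222917 -0.677015    0.98506755] 39.60480451583862
pen top tool 3436 -0.052587204428778817 [-8.22469135e-06 -6.45920899e-04 -5.17053494e-02] [[-0.0074, -0.0075, -0.0529], [0.0067, 0.0062, -0.0499]]
-1 765 [[0.0013, -0.0216, -0.0298], [0.0122, -0.0081, -0.0035]]
1 607 [[0.0072, 0.0081, -0.0297], [0.0121, 0.0203, -0.0041]]
side 113
0.01 28 [-0.0041  0.0046  0.0088]
0.025 25 [-0.0036  0.0033  0.0245]
0.04 26 [-0.0038  0.0029  0.0398]
0.055 10 [-0.0033  0.0031  0.0508]
scene 43
0.01 5 [ 0.0074 -0.0039  0.0079]
0.025 10 [ 0.004  -0.0088  0.0268]
0.04 10 [ 0.0049 -0.0098  0.0403]
0.055 8 [ 0.0037 -0.0087  0.0559]
0.07 2 [ 0.0027 -0.007   0.0667]
```

Call:
play_rows([
  [[0, 0, 0, -0.02, -0.25, 0, 8], [0, 0, 0, -0.02, -0.35, 0, 8], [0, 0, 0, -0.02, -0.35, 0, 8], [0, 0, 0, -0.02, -0.35, 0, 8], [0, 0, 0, -0.02, -0.35, 0, 8]],
])

```text
time: 11.68
tool_pos: [0.5866, -0.0213, 0.2169]
tcp_rot: [-3.14, 0.095, 0.01]
wrist_force: [1.4, 0.2, -0.5]
width: 0.177
grip_force: 39.6
```

Call:
play_rows([
  [[0, 0, 0, -0.02, -0.35, 0, 8], [0, 0, 0, -0.02, -0.35, 0, 8], [0, 0, 0, -0.02, -0.35, 0, 8], [0, 0, 0, -0.02, -0.35, 0, 8], [0, 0, 0, -0.02, -0.35, 0, 8]],
])

```text
time: 12.1
tool_pos: [0.5871, 0.1538, 0.2169]
tcp_rot: [3.139, -0.094, -0.009]
wrist_force: [0.3, 0.1, 0.0]
width: 0.176
grip_force: 39.6
```

Call:
play_rows([
  [[0, 0, 0, -0.02, -0.35, 0, 8], [0, 0, 0, -0.01, -0.35, 0, 8], [0, 0, 0, 0, -0.1, 0, 8], [0, 0, 0, 0, 0, 0, 8], [0, 0, 0, 0, 0, 0, 8]],
])

```text
time: 12.52
tool_pos: [0.5898, 0.232, 0.218]
tcp_rot: [3.138, -0.091, -0.007]
wrist_force: [0.1, -0.1, 0.2]
width: 0.176
grip_force: 39.6
```

```bash
cat > n.py <<'E'
from h import *
import sys
s=bot.read_state();print(s["tool_pos"],s["tcp_rot"],s["wrist_force"],s["grip_force"])
Rm=Ro.from_rotvec(s["tcp_rot"]).as_matrix();print("axis",Rm[:,2])
for n in("wrist","scene","side"):
    c=cam(n);W=c["W"];C=-np.array(c["R"]).T@c["t"]
    T=(W-np.array(s["tool_pos"]))@Rm
    k=(np.hypot(T[...,0],T[...,1])<.022)&(T[...,2]>.002)&(T[...,2]<.075)&(W[...,2]>.112);p=T[k]; print(n,len(p),"cam",C.round(3))
    for z in (.005,.015,.025,.035,.045,.055,.064):
        q=p[abs(p[:,2]-z)<.005]
        if len(q)>2:print("  pen",z,len(q),np.median(q,0).round(4))
    k=(W[...,2]>.101)&(W[...,2]<.110)&(np.hypot(W[...,0]-.597,W[...,1]-.232)<.018);q=W[k]
    if len(q)>2:print("  contact",len(q),np.median(q,0).round(4),q.min(0).round(4),q.max(0).round(4))
    save(c,sys.argv[1]+n+".png")
E
python3 n.py h1
```

```text
[0.58982254 0.23203274 0.21798072] [ 3.13767905 -0.09127745 -0.00659016] [ 0.10623235 -0.11992664  0.18242075] 39.64741408824921
axis [-0.00427209 -0.00245611 -0.99998786]
wrist 800 cam [0.658 0.229 0.36 ]
  pen 0.005 169 [ 0.0063 -0.0004  0.0057]
  pen 0.015 194 [ 0.0064 -0.0007  0.0135]
  pen 0.025 143 [ 0.0065 -0.0004  0.025 ]
  pen 0.035 132 [ 0.0066 -0.001   0.0342]
  pen 0.045 115 [ 0.0064 -0.0004  0.0449]
  pen 0.055 47 [ 0.0067 -0.0003  0.0525]
  contact 346 [0.5954 0.232  0.1069] [0.5863 0.2231 0.1011] [0.6036 0.2404 0.1085]
scene 42 cam [1.236 0.349 1.233]
  pen 0.005 6 [0.0106 0.0013 0.0072]
  pen 0.015 6 [ 0.0103 -0.0027  0.015 ]
  pen 0.025 10 [ 0.0082 -0.0026  0.0259]
  pen 0.035 7 [ 0.01   -0.0014  0.0341]
  pen 0.045 8 [ 0.0087 -0.0027  0.0458]
  pen 0.055 4 [ 0.01   -0.003   0.0528]
  contact 22 [0.6002 0.2329 0.1052] [0.5904 0.2252 0.1013] [0.6075 0.2409 0.1094]
side 71 cam [ 0.207 -0.863  0.763]
  pen 0.005 11 [-0.0027  0.0059  0.0054]
  pen 0.015 15 [-0.0045  0.0064  0.0138]
  pen 0.025 11 [-0.0045  0.006   0.0256]
  pen 0.035 11 [-0.0023  0.0067  0.0347]
  pen 0.045 14 [-0.0007  0.0044  0.0444]
  pen 0.055 7 [-0.0017  0.0033  0.0534]
  contact 17 [0.5924 0.2276 0.1029] [0.5842 0.2159 0.101 ] [0.6044 0.2408 0.1099]
```

Pen and contact agree in both views: it needs about +6 mm in x, and the pen is parallel to the tool. I shift and descend to just above the contact.

Call:
play_rows([
  [[0, 0, 0, 0.06, 0, 0, 8], [0, 0, 0, 0, 0, 0.12, 8], [0, 0, 0, 0, 0, 0.12, 8], [0, 0, 0, 0, 0, 0.12, 8], [0, 0, 0, 0, 0, 0, 8]],
])

```text
time: 13.08
tool_pos: [0.5947, 0.2309, 0.18]
tcp_rot: [3.138, -0.095, -0.011]
wrist_force: [-0.6, 0.3, -1.4]
width: 0.174
grip_force: 39.6
```

Call:
play_rows([
  [[0, 0, 0, 0, 0, 0, 8], [0, 0, 0, 0, 0, 0, 8]],
])

```text
time: 13.25
tool_pos: [0.597, 0.2322, 0.1843]
tcp_rot: [3.14, -0.094, -0.001]
wrist_force: [-0.6, 0.4, 0.3]
width: 0.174
grip_force: 39.6
```

```bash
python3 n.py h2; python3 - <<'E'
import cv2
a=cv2.imread("pics/h2wrist.png"); b=cv2.imread("pics/h2scene.png")[190:260,280:370]
cv2.imwrite("pics/h2.png",cv2.hconcat([cv2.resize(a[20:270,130:380],(400,400)),cv2.resize(b,(400,400),interpolation=cv2.INTER_CUBIC)]))
E
```

```text
[0.59697877 0.23215084 0.18428425] [ 3.13985982e+00 -9.36767002e-02 -1.38753495e-03] [-0.56397448  0.35168742  0.27993508] 39.64743196964264
axis [-8.93036376e-04 -3.08932366e-04 -9.99999554e-01]
wrist 799 cam [0.664 0.229 0.327]
  pen 0.005 163 [ 0.0063 -0.0004  0.0058]
  pen 0.015 198 [ 0.0063 -0.0009  0.0132]
  pen 0.025 146 [ 0.0065 -0.0004  0.0248]
  pen 0.035 130 [ 0.0065 -0.0004  0.0344]
  pen 0.045 115 [ 0.0066 -0.0004  0.045 ]
  pen 0.055 47 [ 0.0066 -0.001   0.0523]
  contact 216 [0.5996 0.2308 0.1068] [0.5904 0.2233 0.1013] [0.6037 0.2409 0.1088]
scene 43 cam [1.236 0.349 1.233]
  pen 0.005 8 [ 0.0086 -0.0019  0.0042]
  pen 0.015 7 [ 0.0086 -0.0032  0.0163]
  pen 0.025 8 [ 0.0096 -0.0034  0.0227]
  pen 0.035 7 [ 0.0099 -0.0039  0.0339]
  pen 0.045 8 [ 0.0092 -0.0043  0.0452]
  pen 0.055 4 [ 0.009  -0.0052  0.0548]
  contact 14 [0.6022 0.2317 0.1043] [0.5916 0.2258 0.1016] [0.6074 0.2407 0.1073]
side 59 cam [ 0.207 -0.863  0.763]
  pen 0.005 8 [-0.0032  0.0046  0.0067]
  pen 0.015 13 [-0.0026  0.0053  0.0147]
  pen 0.025 12 [-0.0047  0.0042  0.0237]
  pen 0.035 12 [-0.002   0.0039  0.035 ]
  pen 0.045 9 [-0.0014  0.0026  0.0449]
  pen 0.055 3 [-0.0009  0.001   0.0532]
  contact 17 [0.5931 0.2307 0.1045] [0.5841 0.2256 0.1012] [0.611  0.2462 0.1097]
```

View pics/h2.png

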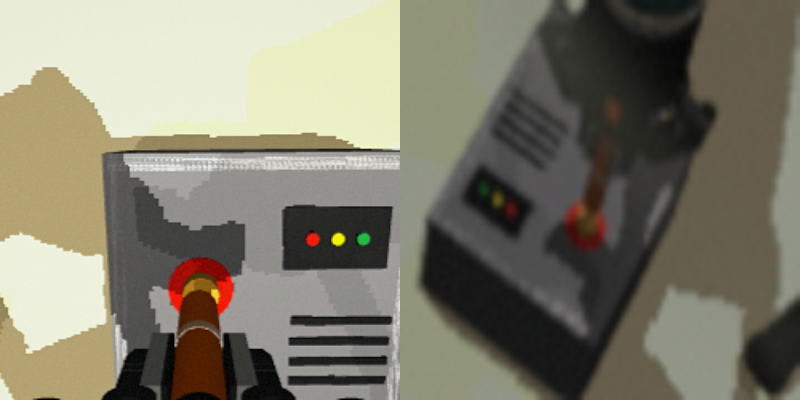

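Left half: the tip is over the brass contact and ring at (200,285). Right half: the tip is above the ring at (585,225). Both are centred to within about 1–2 mm, with a gap of about 10 mm. I descend slowly, watching the force.

Call:
play_rows([
  [[0, 0, 0, -0.01, 0, 0.03, 8], [0, 0, 0, 0, 0, 0.03, 8], [0, 0, 0, 0, 0, 0.02, 8], [0, 0, 0, 0, 0, 0, 8], [0, 0, 0, 0, 0, 0, 8]],
])

```text
time: 13.82
tool_pos: [0.596, 0.2322, 0.1765]
tcp_rot: [3.14, -0.094, -0.001]
wrist_force: [-0.0, -0.3, -1.0]
width: 0.177
grip_force: 39.6
```

Call:
play_rows([
  [[0, 0, 0, 0, 0, 0, 8], [0, 0, 0, 0, 0, 0.01, 8], [0, 0, 0, 0, 0, 0, 8], [0, 0, 0, 0, 0, 0, 8]],
])

```text
time: 14.15
tool_pos: [0.5963, 0.2323, 0.1758]
tcp_rot: [3.14, -0.094, 0.0]
wrist_force: [0.7, -0.6, 0.5]
width: 0.175
grip_force: 39.6
```

Call:
play_rows([
  [[0, 0, 0, 0, 0, 0.01, 8], [0, 0, 0, 0, 0, 0, 8], [0, 0, 0, 0, 0, 0.01, 8], [0, 0, 0, 0, 0, 0, 8], [0, 0, 0, 0, 0, 0, 8]],
])

```text
time: 14.57
tool_pos: [0.5964, 0.2324, 0.1741]
tcp_rot: [-3.14, 0.094, -0.001]
wrist_force: [-0.3, 0.6, 2.0]
width: 0.176
grip_force: 39.8
```

Call:
play_rows([
  [[0, 0, 0, 0, 0, 0.01, 8], [0, 0, 0, 0, 0, 0, 8], [0, 0, 0, 0, 0, 0, 8], [0, 0, 0, 0, 0, 0, 8]],
])

```text
time: 14.9
tool_pos: [0.5964, 0.2323, 0.1731]
tcp_rot: [-3.14, 0.094, -0.001]
wrist_force: [0.5, 1.3, 1.6]
width: 0.179
grip_force: 39.8
```

Call:
play_rows([
  [[0, 0, 0, 0, 0, 0.01, 8], [0, 0, 0, 0, 0, 0, 8], [0, 0, 0, 0, 0, 0.01, 8], [0, 0, 0, 0, 0, 0, 8], [0, 0, 0, 0, 0, 0, 8]],
])

```text
time: 15.32
tool_pos: [0.5965, 0.2324, 0.1711]
tcp_rot: [-3.14, 0.094, -0.001]
wrist_force: [0.2, -0.8, 3.6]
width: 0.176
grip_force: 40.0
```

```bash
cat > f.py <<'E'
from h import *
F=[];Z=[]
for i in range(12):
    c=cam("wrist"); s=bot.read_state(); F.append(s["wrist_force"]);Z.append(s["tool_pos"])
print(np.mean(F,0),np.std(F,0),np.mean(Z,0),s["tcp_rot"],s["time"])
W=c["W"];im=c["image"].astype(int);P=np.mean(Z,0)
k=(np.hypot(W[...,0]-.595,W[...,1]-.232)<.012)&(W[...,2]>.096)&(W[...,2]<.112)&(im[...,1]>.5*im[...,0])&(im[...,1]>im[...,2]+25)
q=W[k];print("brass z",len(q),np.percentile(q[:,2],[10,50,90]) if len(q) else 0)
T=(W-P)@Ro.from_rotvec(s["tcp_rot"]).as_matrix()
k=(abs(T[...,0])<.02)&(abs(T[...,1])<.02)&(T[...,2]<-.04)&(T[...,2]>-.07)&(im[...,0]>im[...,2]+30);p=T[k]
print("pen top tool",len(p),np.percentile(p[:,2],5) if len(p) else 0)
E
python3 f.py
```

```text
[ 0.18829661 -0.33185148  4.42942602] [0.45172184 0.38618618 0.34128177] [0.5964075  0.23235036 0.17099936] [-3.14005973e+00  9.37990563e-02 -4.09884597e-04] 15.9167
brass z 164 [0.09948593 0.10259287 0.10353709]
pen top tool 1846 -0.052541867153102675
```

The averaged push is 4.4 N, about 4.9 N once the pen's weight is added. The brass top went from 0.107 to about 0.103, so roughly 4 mm of travel. The pen hasn't slipped, is upright and steady. Handing in.

```bash
python3 -c "
from workcell import bot
print(bot.finish_job())"
```

```text
the job is handed in; nothing more can be done
None
```

I handed the job in at about 16 s on the robot's clock: the drawer is shut flush (it took a second, firmer push), and the tester is held upright on the brass contact at about 4.9 N, roughly 4 mm of its 8 mm travel.

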